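Turn the hand mill over and snap its axle cap home

ROBOT

A 6-joint arm with a two-finger parallel gripper is mounted at the origin on a cart in front of the work surface, level with it; the furniture and walls round the work are solid. World frame = base frame: x ahead of the robot, y to its left, z up, the work surface at z = 0. Lengths are in m, angles in degrees, forces in N, time in s.
With the tool pointing down it reaches from about 0.4 to 0.825 m from the base axis. Payload 7 kg.
Tool frame: the origin (TCP) lies at the very end of the fingers, on their centre line; the grasp point (between the pads) lies 19 mm behind it; z points along the fingers, y is the line along which they close (so a half turn about z gives the same grasp; the last joint's range is limited). The gripper opens to 88 mm and grips with 3 to 60 N. Pads are 19 mm wide; open, the fingers measure 130 mm over their backs; the gripper's body (78 mm by 193 mm) begins 47 mm behind the grasp point.
Start: joints at [81.652, 20.546, 0.682, 0, -70.136, -16.507], TCP at [0.284, 0.612, 0.227] pointing down, gripper open.
Joint ranges: [-176.03, 176.03], [-82.01, 121.73], [-58.28, 71.71], [-173.87, 95.51], [-174.79, -0.11], [-173.66, 173.66]. Speed limits (degrees/s): [136.94, 136.94, 172.46, 180, 180, 180].

INTERFACE

Orientations are given as [roll, pitch, yaw] about the fixed x, y, z axes, in that order (R = Rz(yaw) Ry(pitch) Rx(roll)).
In Python, from plant import ctrl, cams, workorder gives the robot as it stands.
- The arm moves only by the tool play_rows, never from a script. Its argument "motion" is a list of rows, each an object of numbers: "x", "y", "z": the shift along the tool's x, y, z normalised to -1 to 1, where 1 is 0.025 m; "rx", "ry", "rz": the turn, a rotation vector about the tool's x, y, z normalised to -1 to 1, where 1 is 4 degrees. A call has 1 to 20 rows; each row shifts and turns the commanded pose from where the row before left it, along the tool's axes as they then stand; what a row does not reach is not made up. A row lasts 1/8 s, in which the tool goes at most 62.5 mm and 10.7 degrees, less where a joint would pass 70% of its speed; a pose out of reach is approached as far as the arm can. A call with a number of a shift or a turn outside -1 to 1 is refused whole. A call with a gripper value outside its range is refused whole. "fingers" is the opening, from -1 (shut) to 1 (fully open), set as the call begins (left out, the last holds). The fingers move at their own pace and stop on an object; the grip force is fixed at half the most. Time passes only in rows, so rows that do not move let the fingers close. It gives the time, the measured TCP pose, the force, the opening and the grip force at its end, in the units of the state.
- ctrl.get_obs(): the state, without advancing time (a new reading comes with each control period).
- cams.snapshot(name): name is "scene" or "side" or "wrist"; returns the picture (420x560x3 uint8, blue, green, red); there is no depth.
- cams.get_calibration(name): a dict with "vertical_fov" (degrees; the focal length in pixels is half the picture's height over the tangent of half this angle, whatever the lens; pixels are square), "cx", "cy" (the principal point, pixels), "position" and "rotation" of the camera in the world. Camera axes: x right, y up, looking along -z (the intrinsics and any distortion apply to the point x, -y, -z); pixel columns grow to the right and rows downward; lengths in m; the calibration is good to about 2 mm. A picture is of the moment at which its call begins: read the wrist's pose just before it. get_calibration takes no time and is no camera call; for the wrist camera it gives the pose at the moment of the call.
- workorder.close_job(): hands the job in; it is judged then, once.
The state is a dict: "clock": time; "joint_pos": joint angles; "qvel": joint speeds; "tau": joint torques, N m; "tool_pos": TCP position; "orientation": TCP orientation; "force": force on the tool from outside, world axes, zero at the start; "moment": the same for the moment, N m; "opening": finger opening in m; "gripper_force": force on a finger pad.
Only numpy, scipy, OpenCV 4.12 (cv2) and the standard library are available. Lean on these libraries where they do the work, as an engineer would, in place of code of your own. Each camera call takes 0.05 s, during which the arm holds its last target. There are 200 camera calls.

TASK

The hand mill on the worktop has been put back together: turn its crank by the upright knob one full turn clockwise (seen from above) to check that it runs, then take the ribbed metal cap lying on the worktop and press it, open side down, onto the stud in the middle of the crank until it clicks and sits fully home on the collar. Keep pressing after the click: finish with the gripper still holding the cap and pushing it firmly down. Leave the spice jar, the salt shaker and the teaspoon where they are.

Things in the scene. Friction and masses are not known exactly. Their poses are not given: they have to be found in the camera images.
- mill: Hand-cranked mill, round rubber foot 100 mm wide, 86 mm wide above it, lid top 102 mm above the worktop; stuck fast. Origin: centre of the foot's underside; its z axis (up) is the crank's axis. Its x axis points along the crank arm, from axis to knob, while the crank joint reads 0; it may stand at any yaw.
- crank (a joint): Turning angle of the mill's crank in rad: 0 at the start, grows clockwise seen from above; it is blocked the other way and free for three turns. Turns with light friction (about 1 N at the knob) and stays where it is left.
- crank_knob (a point): Centre of the crank's upright round wooden knob, 75 mm from the crank axis, 129 mm above the worktop. 19 mm wide, 34 mm tall (17 mm up and down from here), tapering slightly at both ends; it spins freely on its pin, so the gripper need not turn with the crank. The flat steel crank arm, 14 mm wide, runs below it, top 19.5 mm below this point.
- hub: Steel collar, 31 mm wide, round the foot of the stud in the middle of the crank. Origin: centre of its flat top face, on the crank axis, 113 mm above the worktop: the seat of the cap. It gives 1 mm on a spring washer (about 6 N), then is rigid.
- stud_tip (a point): Tip of the upright stud, 19 mm above the seat. Stud 12 mm wide, tapering to 5 mm over its last 5 mm. Four sprung balls stick out round it (20 mm across, centres 7 mm above the seat). They meet the cap's lip when its underside is about 11 mm above the seat, resist with 8 to 15 N, then the lip slips past, the force drops (click) and they draw the cap down to the seat.
- cap: Loose snap cap of bare metal, round, 32 mm wide, 28 mm tall, ribbed side, closed top, about 50 g, open side down on the worktop. Origin: centre of its underside; z up. A lip 3 mm high in its mouth leaves a hole 15 mm wide; above it the bore is 23 mm wide; bore end 22 mm above the underside. Fully home, its underside lies on the collar. Its turn about its axis does not matter.
- spice_jar_1: Bystander: spice jar with green cap, 46 mm wide, 106 mm tall. Origin: centre of its underside. Not to be moved.
- mill_1: Bystander: salt shaker with grey top, 44 mm wide, 90 mm tall. Origin: centre of its underside. Not to be moved.
- teaspoon_1: Bystander: teaspoon lying on the worktop, 130 x 26 x 11 mm. Origin: centre of its underside. Not to be moved.

How it is judged (in metres and radians):
On the way, in this order (a step that is already met when the one before it is completed fails the run):
1. the crank has been turned clockwise through a full turn (at least 6.1 rad) (value of joint crank above 6.1 rad), for 0.1 s.
2. the cap has clicked onto the stud, sits home on the collar and is still being pressed by the gripper (z of cap in the frame of hub between -0.003 and 0.0025 m and horizontal distance between cap and hub below 0.003 m and angle between cap's own z axis and vertical below 0.12 rad and contact force between cap and hub above 3 N and contact force between the fingers and cap above 3 N), for 0.5 s.
At the end, for the whole second after the job is handed in: Crank turned at least 6.1 rad; cap on the stud, underside within 2.5 mm of the collar, within 3 mm of the axis and 0.12 rad of upright; through the last second the fingers touch the cap (over 3 N) and it is pressed onto the collar with over 3 N (all of step 2 and value of joint crank above 6.1 rad); the arm keeps its last pose, push and grip.
It fails at once if the spice jar is moved more than 2 cm (distance of spice_jar_1 from where it was at the start of the episode above 0.02 m).
It fails at once if the salt shaker is moved more than 2 cm (distance of mill_1 from where it was at the start of the episode above 0.02 m).
It fails at once if the teaspoon is moved more than 2 cm (distance of teaspoon_1 from where it was at the start of the episode above 0.02 m).
It also fails if it takes over 72 s, if anything falls off the work surface, if the arm or the gripper's body presses on something with over 40 N, if the wrist force passes 120 N, or if a joint passes its speed limit or range.

## Working session

There is one attempt and no reset: what is moved stays moved. The work goes in short steps, Python scripts to look and compute and a tool call to move; the robot and the scene stay as the last step left them, time stands still between calls to the robot, and variables do not carry over. Pictures are saved under pics/ and viewed, at most 10 in all, crops included, and the job is handed in when it is done.

Besides the shell and the picture viewer there is one more tool, called as a command line: name --argument value ..., lists and objects as JSON in quotes. play_rows: Moves the arm, as the interface text tells. Its arguments: {"type":"object","properties":{"motion":{"type":"array"},"fingers":{"type":"number"}},"required":["motion"]}

```bash
mkdir -p pics
python3 - <<'E'
from plant import ctrl,cams
import cv2
o=ctrl.get_obs();print(o)
for n in ["scene","side","wrist"]:
    c=cams.get_calibration(n);print(n,c)
    cv2.imwrite(f"pics/{n}0.png",cams.snapshot(n))
E
```

```text
{'clock': 0.0, 'joint_pos': array([ 8.16514470e+01,  2.05903340e+01,  6.34488475e-01, -2.18873074e-02,
       -7.01364530e+01, -1.65050553e+01]), 'qvel': array([-0.10950718, -0.03510279, -0.05311945,  0.06036974, -0.02230605,
       -0.00036794]), 'tau': array([-3.95219777e-04, -5.82717597e+01,  2.93045783e+01,  6.99737549e+00,
        6.94096714e-03, -1.48094314e-04]), 'tool_pos': array([0.28353088, 0.61202085, 0.225635  ]), 'orientation': array([ 1.79905659e+02, -6.49697825e-03, -2.48610564e+01]), 'force': array([-0.39723065, -0.05613898, -0.73548522]), 'moment': array([-0.03010235,  0.04009859,  0.00231838]), 'gripper_force': 0.0, 'opening': 0.08753423214689321}
scene {'vertical_fov': 42.967963472297114, 'cx': 271.1230795905747, 'cy': 209.6684499594333, 'position': array([ 0.12095783, -1.00763387,  0.50026547]), 'rotation': array([ 63.81632435,  -1.49972172, -29.56470853])}
side {'vertical_fov': 57.23089711051742, 'cx': 284.8618983086472, 'cy': 214.0600737721157, 'position': array([ 0.49375647, -1.06684126,  0.44174352]), 'rotation': array([67.10905725, -0.40094343, -1.87338026])}
wrist {'vertical_fov': 61.107170110436606, 'cx': 287.50099372855357, 'cy': 217.8348012929652, 'position': array([0.34841868, 0.58328503, 0.38310591]), 'rotation': array([-1.50862827e+01, -3.14962934e-02, -1.14876123e+02])}
```

View pics/scene0.png

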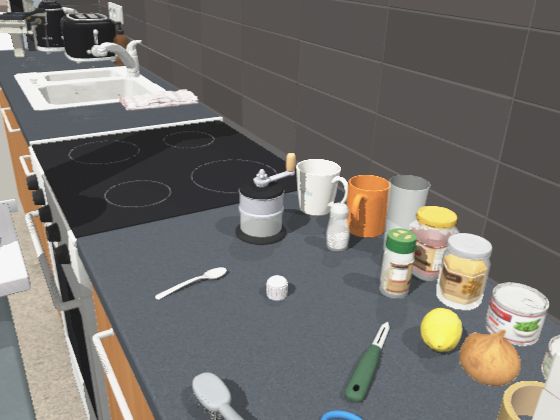

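View pics/side0.png

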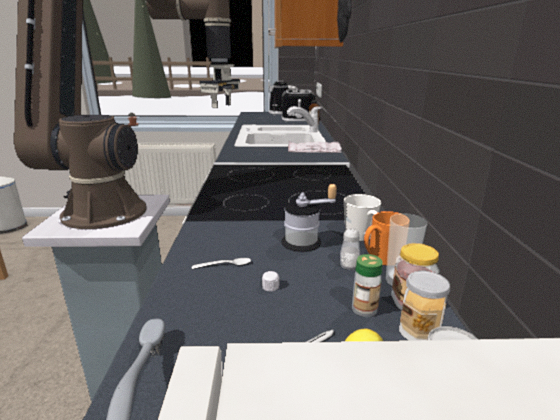

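The scene view shows the mill at (261,210), its knob at (291,162), the stud at about (262,176) and the cap at (277,288). In the side view the mill is at (302,225), the knob at (332,191) and the cap at (271,281). Next I'll zoom in and triangulate.

```bash
cat > h.py <<'E'
import numpy as np,cv2
from scipy.spatial.transform import Rotation as R
from plant import ctrl,cams
def ray(c,u,v):
    f=210/np.tan(np.radians(c["vertical_fov"]/2))
    d=np.array([(u-c["cx"])/f,-(v-c["cy"])/f,-1])
    return np.array(c["position"]),R.from_euler("xyz",c["rotation"],degrees=True).apply(d)
def plane(c,u,v,z):
    p,d=ray(c,u,v);return p+d*(z-p[2])/d[2]
def tri(c1,a,c2,b):
    p,d=ray(c1,*a);q,e=ray(c2,*b);s=np.linalg.lstsq(np.c_[d,-e],q-p,rcond=None)[0]
    x,y=p+s[0]*d,q+s[1]*e;return (x+y)/2,np.linalg.norm(x-y)
E
python3 - <<'E'
from h import *
S=cv2.imread("pics/scene0.png");D=cv2.imread("pics/side0.png")
cs,cd=cams.get_calibration("scene"),cams.get_calibration("side")
def kn(I,x0,y0,x1,y1):
    h=cv2.cvtColor(I[y0:y1,x0:x1],cv2.COLOR_BGR2HSV);m=cv2.inRange(h,(8,80,110),(28,255,255))
    y,x=np.nonzero(m);return x.mean()+x0,y.mean()+y0,len(x),x.min()+x0,x.max()+x0,y.min()+y0,y.max()+y0
def cap(I,x0,y0,x1,y1):
    m=(I[y0:y1,x0:x1].min(2)>110);y,x=np.nonzero(m);return x.mean()+x0,y.mean()+y0,len(x),x.min()+x0,x.max()+x0,y.min()+y0,y.max()+y0
k1=kn(S,282,148,300,176);k2=kn(D,325,180,340,202);c1=cap(S,260,270,295,304);c2=cap(D,258,268,285,295)
print(k1,k2,c1,c2)
print("knob",tri(cs,k1[:2],cd,k2[:2]),plane(cs,*k1[:2],.129),plane(cd,*k2[:2],.129))
print("cap",tri(cs,c1[:2],cd,c2[:2]),plane(cs,*c1[:2],.014),plane(cd,*c2[:2],.014))
print("stud",tri(cs,(262.5,172),cd,(303,195)),plane(cs,262.5,172,.132),plane(cd,303,195,.132))
a=cv2.resize(S[150:245,225:305],None,fx=5,fy=5,interpolation=cv2.INTER_CUBIC)
b=cv2.resize(D[175:250,270:345],None,fx=5,fy=5,interpolation=cv2.INTER_CUBIC)
O=np.zeros((475,785,3),np.uint8);O[:,:400]=a;O[:375,405:780]=b
cv2.imwrite("pics/z1.png",O)
E
```

```text
(np.float64(290.45522388059703), np.float64(162.4402985074627), 134, np.int64(286), np.int64(295), np.int64(153), np.int64(170)) (np.float64(331.44444444444446), np.float64(190.90740740740742), 108, np.int64(328), np.int64(335), np.int64(184), np.int64(198)) (np.float64(276.4411177644711), np.float64(287.49700598802394), 501, np.int64(266), np.int64(287), np.int64(275), np.int64(300)) (np.float64(269.9019607843137), np.float64(280.51307189542484), 306, np.int64(262), np.int64(278), np.int64(271), np.int64(290))
knob (array([ 0.63671514, -0.19364521,  0.13112549]), np.float64(0.003056841945377715)) [ 0.63737901 -0.19256459  0.129     ] [ 0.63866952 -0.18315487  0.129     ]
cap (array([ 0.48816408, -0.40312796,  0.01555502]), np.float64(0.0007992164953195395)) [ 0.48900675 -0.40181068  0.014     ] [ 0.48822564 -0.39998082  0.014     ]
stud (array([ 0.56710407, -0.20863897,  0.12779503]), np.float64(0.0004533299422989708)) [ 0.56177464 -0.2181761   0.132     ] [ 0.56621431 -0.21949515  0.132     ]
```

View pics/z1.png

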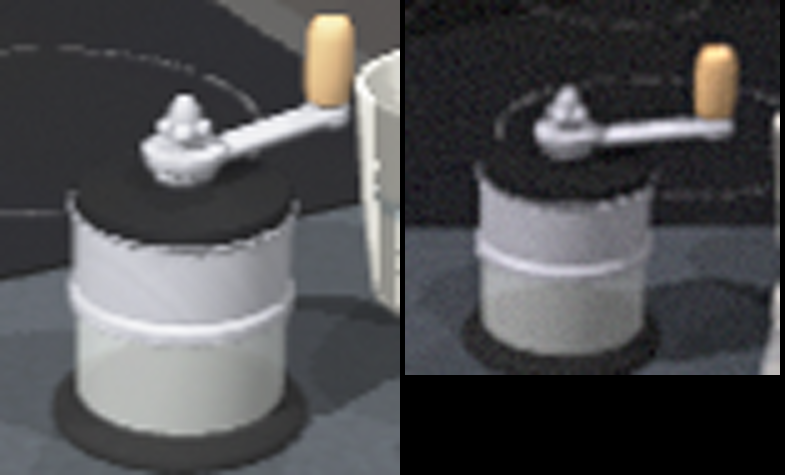

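View pics/wrist0.png

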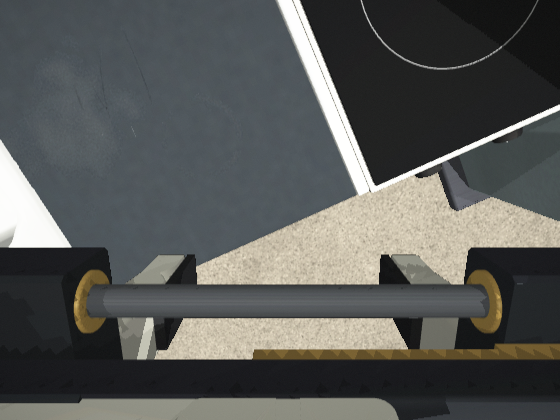

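The zoom puts the stud tip near scene (261.6,169) and side (302.8,192.4). The arm points from the hub to the right, towards the knob. The wrist view shows only the start area, so I'm moving above the mill for a closer look.

play_rows --motion '[{"x": 0.865, "y": 0.968}, {"x": 0.865, "y": 0.968}, {"x": 0.865, "y": 0.968}, {"x": 0.865, "y": 0.968}, {"x": 0.865, "y": 0.968}, {"x": 0.865, "y": 0.968}, {"x": 0.865, "y": 0.968}, {"x": 0.865, "y": 0.968}, {"x": 0.865, "y": 0.968}, {"x": 0.865, "y": 0.968}, {"x": 0.865, "y": 0.968}, {"x": 0.865, "y": 0.968}, {"x": 0.865, "y": 0.968}, {"x": 0.865, "y": 0.968}, {"x": 0.865, "y": 0.968}, {"x": 0.865, "y": 0.968}, {"x": 0.865, "y": 0.968}, {"x": 0.865, "y": 0.968}, {"x": 0.865, "y": 0.968}, {"x": 0.865, "y": 0.968}]' --fingers 0.1

```text
$.motion[0]: bad value
```

play_rows --motion '[{"x": 0.865, "y": 0.968}, {"x": 0.865, "y": 0.968}, {"x": 0.865, "y": 0.968}, {"x": 0.865, "y": 0.968}, {"x": 0.865, "y": 0.968}, {"x": 0.865, "y": 0.968}, {"x": 0}, {"x": 0}]'

```text
$.motion[0]: bad value
```

Run:
```python
from h import *
import json
c=cams.get_calibration("wrist");I=cams.snapshot("wrist");cv2.imwrite("pics/w1.png",I)
json.dump({k:np.array(v).tolist() for k,v in c.items()},open("w1.json","w"))
print(c,ctrl.get_obs())
```

```text
{'vertical_fov': 61.107170110436606, 'cx': 287.50099372855357, 'cy': 217.8348012929652, 'position': array([0.34843625, 0.58331719, 0.38322772]), 'rotation': array([-1.50866761e+01, -1.88845429e-02, -1.14874954e+02])} {'clock': 0.2, 'joint_pos': array([ 8.16532336e+01,  2.05748493e+01,  6.54570736e-01, -1.02160167e-02,
       -7.01356729e+01, -1.65066747e+01]), 'qvel': array([ 0.09462999, -0.11641035,  0.18044215,  0.13956467,  0.01570611,
        0.04795304]), 'tau': array([-7.42718912e-04, -5.82553375e+01,  2.92986274e+01,  6.99302360e+00,
        8.23901268e-03, -1.48216686e-04]), 'tool_pos': array([0.28361237, 0.61221616, 0.22599908]), 'orientation': array([ 1.79943625e+02, -6.68847273e-03, -2.48569138e+01]), 'force': array([-0.40602646, -0.24952833,  0.97375961]), 'moment': array([ 0.03048467, -0.02161435, -0.00494936]), 'gripper_force': 0.0, 'opening': 0.08786104900837467}
```

View pics/w1.png

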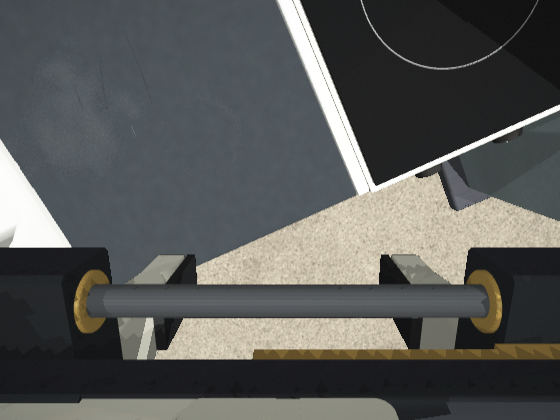

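The picture is unchanged because the move was refused. The rows probably need all six numbers.

play_rows --motion '[{"x": 0.865, "y": 0.968, "z": 0, "rx": 0, "ry": 0, "rz": 0}, {"x": 0.865, "y": 0.968, "z": 0, "rx": 0, "ry": 0, "rz": 0}, {"x": 0.865, "y": 0.968, "z": 0, "rx": 0, "ry": 0, "rz": 0}, {"x": 0.865, "y": 0.968, "z": 0, "rx": 0, "ry": 0, "rz": 0}, {"x": 0.865, "y": 0.968, "z": 0, "rx": 0, "ry": 0, "rz": 0}, {"x": 0.865, "y": 0.968, "z": 0, "rx": 0, "ry": 0, "rz": 0}, {"x": 0.865, "y": 0.968, "z": 0, "rx": 0, "ry": 0, "rz": 0}, {"x": 0.865, "y": 0.968, "z": 0, "rx": 0, "ry": 0, "rz": 0}, {"x": 0.865, "y": 0.968, "z": 0, "rx": 0, "ry": 0, "rz": 0}, {"x": 0.865, "y": 0.968, "z": 0, "rx": 0, "ry": 0, "rz": 0}, {"x": 0.865, "y": 0.968, "z": 0, "rx": 0, "ry": 0, "rz": 0}, {"x": 0.865, "y": 0.968, "z": 0, "rx": 0, "ry": 0, "rz": 0}, {"x": 0.865, "y": 0.968, "z": 0, "rx": 0, "ry": 0, "rz": 0}]' --fingers 0.1

```text
clock: 1.82
tool_pos: [0.4067, 0.2078, 0.2266]
orientation: [-180.0, -0.0, -24.8]
force: [0.3, 0.4, 0.5]
opening: 0.0481
gripper_force: 0.0
```

play_rows --motion '[{"x": 0.865, "y": 0.968, "z": 0, "rx": 0, "ry": 0, "rz": 0}, {"x": 0.865, "y": 0.968, "z": 0, "rx": 0, "ry": 0, "rz": 0}, {"x": 0.865, "y": 0.968, "z": 0, "rx": 0, "ry": 0, "rz": 0}, {"x": 0.865, "y": 0.968, "z": 0, "rx": 0, "ry": 0, "rz": 0}, {"x": 0.865, "y": 0.968, "z": 0, "rx": 0, "ry": 0, "rz": 0}, {"x": 0.865, "y": 0.968, "z": 0, "rx": 0, "ry": 0, "rz": 0}, {"x": 0.865, "y": 0.968, "z": 0, "rx": 0, "ry": 0, "rz": 0}, {"x": 0.865, "y": 0.968, "z": 0, "rx": 0, "ry": 0, "rz": 0}, {"x": 0.865, "y": 0.968, "z": 0, "rx": 0, "ry": 0, "rz": 0}, {"x": 0.865, "y": 0.968, "z": 0, "rx": 0, "ry": 0, "rz": 0}, {"x": 0.865, "y": 0.968, "z": 0, "rx": 0, "ry": 0, "rz": 0}, {"x": 0.865, "y": 0.968, "z": 0, "rx": 0, "ry": 0, "rz": 0}, {"x": 0.865, "y": 0.968, "z": 0, "rx": 0, "ry": 0, "rz": 0}, {"x": 0, "y": 0, "z": 0, "rx": 0, "ry": 0, "rz": 0}, {"x": 0, "y": 0, "z": 0, "rx": 0, "ry": 0, "rz": 0}]'

```text
clock: 3.7
tool_pos: [0.5291, -0.1947, 0.2263]
orientation: [180.0, 0.0, -24.9]
force: [-0.2, 0.7, 1.0]
opening: 0.0481
gripper_force: 0.0
```

Run:
```python
from h import *
import json
print(ctrl.get_obs())
c=cams.get_calibration("wrist");I=cams.snapshot("wrist");cv2.imwrite("pics/w2.png",I)
json.dump({k:np.array(v).tolist() for k,v in c.items()},open("w2.json","w"))
print(c)
```

```text
{'clock': 3.7, 'joint_pos': array([-3.27497118e-01,  1.01555921e+01, -1.35838709e+01, -1.35956357e-02,
       -6.62955424e+01,  6.54406548e+01]), 'qvel': array([ 0.89833592, -0.57966233, -0.27101473, -0.00175248,  0.03663071,
        0.07377076]), 'tau': array([-5.94564322e-01, -4.25759161e+01,  2.87846446e+01,  6.78000659e+00,
        9.56382137e-02,  2.63086968e-02]), 'tool_pos': array([ 0.52909419, -0.19474527,  0.22625656]), 'orientation': array([ 1.79996770e+02,  3.70117662e-02, -2.48923128e+01]), 'force': array([-0.19094004,  0.74977005,  0.97259392]), 'moment': array([0.04006612, 0.03718879, 0.02073261]), 'gripper_force': 0.0, 'opening': 0.04809107387471414}
{'vertical_fov': 61.107170110436606, 'cx': 287.50099372855357, 'cy': 217.8348012929652, 'position': array([ 0.59396364, -0.2238123 ,  0.38360222]), 'rotation': array([-1.51306938e+01,  5.05892282e-02, -1.14906754e+02])}
```

View pics/w2.png

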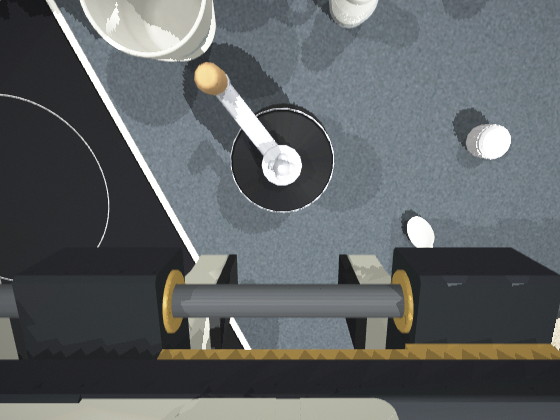

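The wrist view shows the knob at (210,78), the collar and stud at (282,165), the lid disc centred at (282,160) and the cap at (489,141). The white mug's rim is near (150,25). I'll fit these properly.

Run:
```python
from h import *
import json
c=json.load(open("w2.json"));I=cv2.imread("pics/w2.png");g=cv2.cvtColor(I,cv2.COLOR_BGR2GRAY)
h=cv2.cvtColor(I,cv2.COLOR_BGR2HSV)
m=np.zeros(g.shape,np.uint8);m[55:105,185:240]=cv2.inRange(h,(8,80,110),(28,255,255))[55:105,185:240]
k=cv2.minEnclosingCircle(cv2.findNonZero(m));print("knobpx",k,plane(c,*k[0],.144))
m=np.zeros(g.shape,np.uint8);m[100:215,225:340]=(g[100:215,225:340]<40)*255
k=cv2.minEnclosingCircle(cv2.findNonZero(m));print("lidpx",k)
n,l,s,ce=cv2.connectedComponentsWithStats(m);i=1+s[1:,4].argmax();ct=cv2.findContours((l==i).astype(np.uint8),0,1)[0][0];e=cv2.fitEllipse(cv2.convexHull(ct));print(e,plane(c,*e[0],.102))
m=np.zeros(g.shape,np.uint8);m[140:190,258:306]=(g[140:190,258:306]>120)*255
for y in range(142,190,2): print("".join("%4d"%v for v in g[y,256:312:3]))
m=np.zeros(g.shape,np.uint8);m[110:170,455:525]=(g[110:170,455:525]>120)*255
k=cv2.minEnclosingCircle(cv2.findNonZero(m));print("cappx",k,plane(c,*k[0],.02),plane(c,*k[0],.014))
print("stud tip",plane(c,282,166,.132),plane(c,282,165,.113))
for u,v in((210,45),(150,58),(85,20)):print("mug rim@.09",plane(c,u,v,.09))
cs,cd=cams.get_calibration("scene"),cams.get_calibration("side")
print("mug L rim",tri(cs,(297.5,167),cd,(343.5,202)));print("mugR",tri(cs,(341,167),cd,(381,202)))
I2=I[45:185,180:320];cv2.imwrite("pics/z2.png",cv2.resize(I2,None,fx=4,fy=4,interpolation=cv2.INTER_CUBIC))
```

```text
knobpx ((210.5, 78.16666412353516), 17.519929885864258) [ 0.63852411 -0.19071179  0.144     ]
lidpx ((281.40911865234375, 157.90524291992188), 51.92969512939453)
((256.2552795410156, 155.26849365234375), (9.061626434326172, 31.56087303161621), 151.69879150390625) [ 0.58132161 -0.19069947  0.102     ]
 255 255 247 248 230 233 221  42  47  52  56  66  64  65  63  64  63  60  60
 253 229 228 225 229 231 232 158  59  62  62  50  64  65  61  63  59  60  60
 197 238 229 225 228 229 206 226 254 254 254 113  64  61  65  62  61  60  58
  34 205 229 228 225 211 225 228 255 255 255 255 206  63  61  58  61  59  58
  34 129 227 229 209 224 225 227 249 255 255 255 255 172  56  55  56  58  58
  34  34 200 217 229 223 226 224 228 254 255 255 255 254  56  52  55  55  55
  33  33 127 205 230 226 223 225 204 231 252 254 255 255 192  53  53  54  57
  32  34  32 224 227 228 223 185 227 253 248 254 254 255 255  54  53  52  57
  32  36  50 225 223 229 227 166 218 255 254 254 254 255 255  55  52  54  57
  38  38 154 227 223 213 204 166 183 199 249 254 254 254 255  73  52  51  54
  36  36 249 226 213 215 204
[... 883 characters left out ...]
  63  62  62
  47  47  48  42  41  39  45  43  44  47  46  52  55  56  56  61  64  62  64
  48  47  46  42  42  41  44  44  43  45  53  55  55  57  60  59  64  62  62
cappx ((489.5, 139.5), 45.39282989501953) [ 0.49351418 -0.39926129  0.02      ] [ 0.49185661 -0.40215647  0.014     ]
stud tip [ 0.56831413 -0.20738239  0.132     ] [ 0.5670607  -0.20646241  0.113     ]
mug rim@.09 [ 0.66945968 -0.19399879  0.09      ]
mug rim@.09 [ 0.68072389 -0.14820468  0.09      ]
mug rim@.09 [ 0.72365154 -0.11773891  0.09      ]
mug L rim (array([ 0.6752536 , -0.16056883,  0.09627234]), np.float64(0.009868856551374105))
mugR (array([ 0.76069404, -0.19274919,  0.10069046]), np.float64(0.004397191988323127))
```

View pics/z2.png

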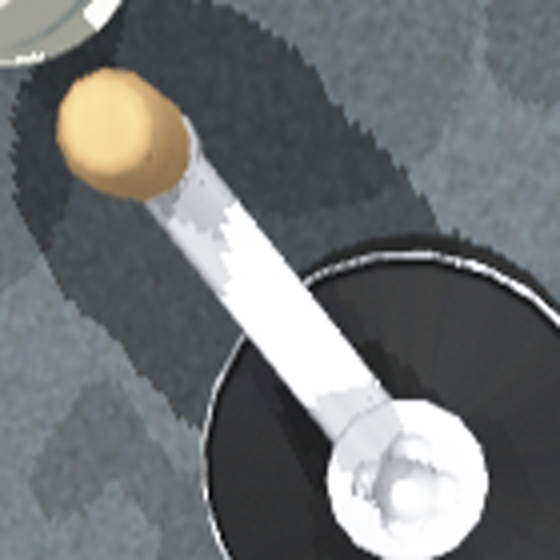

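Hub is at about (0.5667, -0.2063) and the knob at about (0.6395, -0.190). The zoom confirms the collar centre at (282,164.5) and the knob top at (209,77). The mug rim, at z ≈ 0.10, stays below the fingertips. Next I'll grasp the knob.

play_rows --motion '[{"x": 0.98, "y": -0.507, "z": 0, "rx": 0, "ry": 0, "rz": 0}, {"x": 0.98, "y": -0.507, "z": 0, "rx": 0, "ry": 0, "rz": 0}, {"x": 0.98, "y": -0.507, "z": 0, "rx": 0, "ry": 0, "rz": 0}, {"x": 0.98, "y": -0.507, "z": 0, "rx": 0, "ry": 0, "rz": 0}, {"x": 0, "y": 0, "z": 0.6, "rx": 0, "ry": 0, "rz": 0}, {"x": 0, "y": 0, "z": 0.8, "rx": 0, "ry": 0, "rz": 0}, {"x": 0, "y": 0, "z": 0.8, "rx": 0, "ry": 0, "rz": 0}, {"x": 0, "y": 0, "z": 0.8, "rx": 0, "ry": 0, "rz": 0}, {"x": 0, "y": 0, "z": 0.8, "rx": 0, "ry": 0, "rz": 0}, {"x": 0, "y": 0, "z": 0.56, "rx": 0, "ry": 0, "rz": 0}, {"x": 0, "y": 0, "z": 0, "rx": 0, "ry": 0, "rz": 0}]'

```text
clock: 5.12
tool_pos: [0.6385, -0.1896, 0.1164]
orientation: [180.0, 0.1, -24.8]
force: [-0.2, -0.6, 1.1]
opening: 0.0485
gripper_force: 0.0
```

play_rows --motion '[{"x": 0, "y": 0, "z": 0, "rx": 0, "ry": 0, "rz": 0}, {"x": 0, "y": 0, "z": 0, "rx": 0, "ry": 0, "rz": 0}, {"x": 0, "y": 0, "z": 0, "rx": 0, "ry": 0, "rz": 0}, {"x": 0, "y": 0, "z": 0, "rx": 0, "ry": 0, "rz": 0}, {"x": 0, "y": 0, "z": 0, "rx": 0, "ry": 0, "rz": 0}]' --fingers -1

```text
clock: 5.75
tool_pos: [0.6399, -0.19, 0.1179]
orientation: [-180.0, -0.0, -24.8]
force: [0.1, 0.6, 2.0]
opening: 0.0179
gripper_force: 30.0
```

Run:
```python
from h import *
o=ctrl.get_obs();print(o)
O=np.zeros((420,800,3),np.uint8);O[:,:560]=cams.snapshot("wrist");O[:260,562:800]=cv2.resize(cams.snapshot("scene")[130:230,240:330],(238,260));cv2.imwrite("pics/g.png",O)
hub=np.array([.5667,-.2063]);y=np.radians(o["orientation"][2]);X=np.array([np.cos(y),np.sin(y)]);Y=np.array([np.sin(y),-np.cos(y)])
p=o["tool_pos"][:2];print("r",np.linalg.norm(p-hub),np.degrees(np.arctan2(*(p-hub)[::-1])))
```

```text
{'clock': 5.75, 'joint_pos': array([ 1.64892111e-01,  2.44496921e+01, -8.25447542e+00,  5.60291259e-03,
       -5.72650673e+01,  6.49822590e+01]), 'qvel': array([-0.0450204 ,  0.07266227, -0.0028947 ,  0.02466553,  0.04996498,
       -0.07547244]), 'tau': array([-2.71524377e-01, -5.89792049e+01,  2.56087911e+01,  6.00847632e+00,
        2.03130590e-01,  2.24879477e-03]), 'tool_pos': array([ 0.63986742, -0.1899904 ,  0.11794259]), 'orientation': array([-1.79991262e+02, -2.98724183e-02, -2.48498226e+01]), 'force': array([0.1428612 , 0.60242023, 2.02366848]), 'moment': array([ 0.20307829,  0.10690068, -0.00407135]), 'gripper_force': 30.00040479702875, 'opening': 0.01786443090862435}
r 0.07496315402240922 12.566239381369611
```

View pics/g.png

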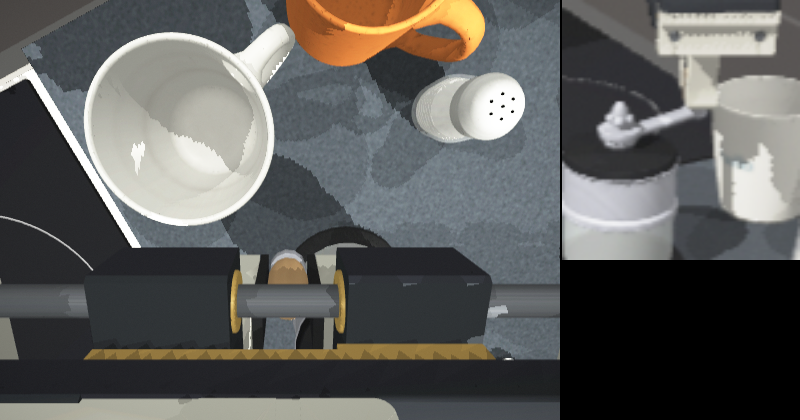

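The fingers have closed on the knob (opening 17.9 mm), with the shaker and mug below fingertip level. Measured radius is 75.0 mm at 12.6°. I'll work out the clockwise circle in tool axes.

```bash
cat > circ.py <<'E'
from h import *
def circ(a0,steps,st=12.,yaw=-24.85,r=.075):
    y=np.radians(yaw);A=np.array([[np.cos(y),np.sin(y)],[np.sin(y),-np.cos(y)]])
    a=np.radians(a0-st*np.arange(steps+1));P=r*np.c_[np.cos(a),np.sin(a)]
    return (np.diff(P,axis=0)@A.T/.025).round(3).tolist()
E
python3 -c "
from circ import *
print(circ(12.57,31))"
```

```text
[[0.327, 0.535], [0.209, 0.591], [0.081, 0.622], [-0.05, 0.625], [-0.179, 0.601], [-0.3, 0.551], [-0.408, 0.476], [-0.498, 0.381], [-0.566, 0.269], [-0.61, 0.146], [-0.627, 0.016], [-0.617, -0.115], [-0.579, -0.241], [-0.516, -0.356], [-0.431, -0.456], [-0.327, -0.535], [-0.209, -0.591], [-0.081, -0.622], [0.05, -0.625], [0.179, -0.601], [0.3, -0.551], [0.408, -0.476], [0.498, -0.381], [0.566, -0.269], [0.61, -0.146], [0.627, -0.016], [0.617, 0.115], [0.579, 0.241], [0.516, 0.356], [0.431, 0.456], [0.327, 0.535]]
```

play_rows --motion '[{"x": 0.327, "y": 0.535, "z": 0, "rx": 0, "ry": 0, "rz": 0}, {"x": 0.209, "y": 0.591, "z": 0, "rx": 0, "ry": 0, "rz": 0}, {"x": 0.081, "y": 0.622, "z": 0, "rx": 0, "ry": 0, "rz": 0}, {"x": -0.05, "y": 0.625, "z": 0, "rx": 0, "ry": 0, "rz": 0}, {"x": -0.179, "y": 0.601, "z": 0, "rx": 0, "ry": 0, "rz": 0}, {"x": -0.3, "y": 0.551, "z": 0, "rx": 0, "ry": 0, "rz": 0}, {"x": -0.408, "y": 0.476, "z": 0, "rx": 0, "ry": 0, "rz": 0}, {"x": 0, "y": 0, "z": 0, "rx": 0, "ry": 0, "rz": 0}, {"x": 0, "y": 0, "z": 0, "rx": 0, "ry": 0, "rz": 0}]'

```text
clock: 6.98
tool_pos: [0.5902, -0.2783, 0.1179]
orientation: [180.0, -0.0, -24.9]
force: [1.0, -5.0, 3.8]
opening: 0.018
gripper_force: 30.0
```

play_rows --motion '[{"x": -0.498, "y": 0.381, "z": 0, "rx": 0, "ry": 0, "rz": 0}, {"x": -0.566, "y": 0.269, "z": 0, "rx": 0, "ry": 0, "rz": 0}, {"x": -0.61, "y": 0.146, "z": 0, "rx": 0, "ry": 0, "rz": 0}, {"x": -0.627, "y": 0.016, "z": 0, "rx": 0, "ry": 0, "rz": 0}, {"x": -0.617, "y": -0.115, "z": 0, "rx": 0, "ry": 0, "rz": 0}, {"x": -0.579, "y": -0.241, "z": 0, "rx": 0, "ry": 0, "rz": 0}, {"x": -0.516, "y": -0.356, "z": 0, "rx": 0, "ry": 0, "rz": 0}, {"x": -0.431, "y": -0.456, "z": 0, "rx": 0, "ry": 0, "rz": 0}, {"x": -0.327, "y": -0.535, "z": 0, "rx": 0, "ry": 0, "rz": 0}, {"x": 0, "y": 0, "z": 0, "rx": 0, "ry": 0, "rz": 0}, {"x": 0, "y": 0, "z": 0, "rx": 0, "ry": 0, "rz": 0}]'

```text
clock: 8.35
tool_pos: [0.4918, -0.2065, 0.1177]
orientation: [-180.0, 0.0, -24.8]
force: [0.6, 1.1, 7.2]
opening: 0.0179
gripper_force: 30.0
```

play_rows --motion '[{"x": -0.209, "y": -0.591, "z": 0, "rx": 0, "ry": 0, "rz": 0}, {"x": -0.081, "y": -0.622, "z": 0, "rx": 0, "ry": 0, "rz": 0}, {"x": 0.05, "y": -0.625, "z": 0, "rx": 0, "ry": 0, "rz": 0}, {"x": 0.179, "y": -0.601, "z": 0, "rx": 0, "ry": 0, "rz": 0}, {"x": 0.3, "y": -0.551, "z": 0, "rx": 0, "ry": 0, "rz": 0}, {"x": 0.408, "y": -0.476, "z": 0, "rx": 0, "ry": 0, "rz": 0}, {"x": 0.498, "y": -0.381, "z": 0, "rx": 0, "ry": 0, "rz": 0}, {"x": 0, "y": 0, "z": 0, "rx": 0, "ry": 0, "rz": 0}, {"x": 0, "y": 0, "z": 0, "rx": 0, "ry": 0, "rz": 0}]'

```text
clock: 9.48
tool_pos: [0.5589, -0.1323, 0.1178]
orientation: [179.9, -0.0, -24.8]
force: [1.5, -5.5, 7.0]
opening: 0.018
gripper_force: 30.0
```

play_rows --motion '[{"x": 0.566, "y": -0.269, "z": 0, "rx": 0, "ry": 0, "rz": 0}, {"x": 0.61, "y": -0.146, "z": 0, "rx": 0, "ry": 0, "rz": 0}, {"x": 0.627, "y": -0.016, "z": 0, "rx": 0, "ry": 0, "rz": 0}, {"x": 0.617, "y": 0.115, "z": 0, "rx": 0, "ry": 0, "rz": 0}, {"x": 0.579, "y": 0.241, "z": 0, "rx": 0, "ry": 0, "rz": 0}, {"x": 0.516, "y": 0.356, "z": 0, "rx": 0, "ry": 0, "rz": 0}, {"x": 0.431, "y": 0.456, "z": 0, "rx": 0, "ry": 0, "rz": 0}, {"x": 0.327, "y": 0.535, "z": 0, "rx": 0, "ry": 0, "rz": 0}, {"x": 0, "y": 0, "z": 0, "rx": 0, "ry": 0, "rz": 0}, {"x": 0, "y": 0, "z": 0, "rx": 0, "ry": 0, "rz": 0}]'

```text
clock: 10.72
tool_pos: [0.6419, -0.2057, 0.1178]
orientation: [180.0, 0.0, -24.9]
force: [-0.5, -0.8, 8.4]
opening: 0.018
gripper_force: 30.0
```

The crank has gone about 372° with clean forces. The side forces at the top and bottom of the circle shift the hub estimate to (0.5668, -0.2071). I'll release the knob and move to view the cap.

play_rows --motion '[{"x": 0, "y": 0, "z": 0, "rx": 0, "ry": 0, "rz": 0}, {"x": 0, "y": 0, "z": 0, "rx": 0, "ry": 0, "rz": 0}, {"x": 0, "y": 0, "z": 0, "rx": 0, "ry": 0, "rz": 0}, {"x": 0, "y": 0, "z": 0, "rx": 0, "ry": 0, "rz": 0}, {"x": 0, "y": 0, "z": -0.8, "rx": 0, "ry": 0, "rz": 0}, {"x": 0, "y": 0, "z": -1, "rx": 0, "ry": 0, "rz": 0}, {"x": 0, "y": 0, "z": -1, "rx": 0, "ry": 0, "rz": 0}, {"x": 0, "y": 0, "z": -0.2, "rx": 0, "ry": 0, "rz": 0}]' --fingers 0.2

```text
clock: 11.72
tool_pos: [0.6424, -0.2056, 0.1946]
orientation: [-179.9, -0.2, -24.8]
force: [0.4, -0.3, 0.9]
opening: 0.0526
gripper_force: 0.0
```

play_rows --motion '[{"x": -0.383, "y": 0.962, "z": 0, "rx": 0, "ry": 0, "rz": 0}, {"x": -0.383, "y": 0.962, "z": 0, "rx": 0, "ry": 0, "rz": 0}, {"x": -0.383, "y": 0.962, "z": 0, "rx": 0, "ry": 0, "rz": 0}, {"x": -0.383, "y": 0.962, "z": 0, "rx": 0, "ry": 0, "rz": 0}, {"x": -0.383, "y": 0.962, "z": 0, "rx": 0, "ry": 0, "rz": 0}, {"x": -0.383, "y": 0.962, "z": 0, "rx": 0, "ry": 0, "rz": 0}, {"x": -0.383, "y": 0.962, "z": 0, "rx": 0, "ry": 0, "rz": 0}, {"x": -0.383, "y": 0.962, "z": 0, "rx": 0, "ry": 0, "rz": 0}, {"x": -0.383, "y": 0.962, "z": 0, "rx": 0, "ry": 0, "rz": 0}, {"x": -0.383, "y": 0.962, "z": 0, "rx": 0, "ry": 0, "rz": 0}, {"x": 0, "y": 0, "z": 0, "rx": 0, "ry": 0, "rz": 0}, {"x": 0, "y": 0, "z": 0, "rx": 0, "ry": 0, "rz": 0}]'

```text
clock: 13.22
tool_pos: [0.4533, -0.3838, 0.1926]
orientation: [-180.0, -0.0, -24.9]
force: [0.2, -0.3, 0.4]
opening: 0.0526
gripper_force: 0.0
```

Run:
```python
from h import *
o=ctrl.get_obs();print(o["tool_pos"],o["orientation"],o["opening"],o["clock"])
c=cams.get_calibration("wrist");I=cams.snapshot("wrist");cv2.imwrite("pics/w3.png",I)
g=cv2.cvtColor(I,cv2.COLOR_BGR2GRAY)
m=((g>140)*255).astype(np.uint8);m[245:]=0
n,l,s,ce=cv2.connectedComponentsWithStats(m)
for i in range(1,n):
    if s[i,4]>150:
        k=cv2.minEnclosingCircle(cv2.findNonZero((l==i).astype(np.uint8)));print(s[i],ce[i],k,plane(c,*k[0],.02),plane(c,*ce[i],.02))
```

```text
[ 0.45326561 -0.38383395  0.19261164] [-1.79995935e+02 -1.24797677e-02 -2.48866909e+01] 0.052581383016485114 13.225
[  81    0   62   32 1432] [114.89455307  13.51606145] ((111.5, 11.5), 30.830278396606445) [ 0.6601679  -0.31722047  0.02      ] [ 0.65769528 -0.3189756   0.02      ]
[422   0  35  17 332] [442.17771084   6.04518072] ((439.0, 2.0), 17.117341995239258) [ 0.55221458 -0.56627344  0.02      ] [ 0.54826487 -0.56770217  0.02      ]
[   5  122  105  115 3740] [ 74.77807487 173.87914439] ((44.81365966796875, 174.67613220214844), 64.44540405273438) [ 0.57030399 -0.18770941  0.02      ] [ 0.55918037 -0.21344622  0.02      ]
[ 270  137   37   38 1097] [287.8887876  155.57064722] ((288.0, 155.5), 19.163867950439453) [ 0.49101019 -0.40049371  0.02      ] [ 0.490995   -0.40037419  0.02      ]
[216 235  26  10 176] [227.32954545 240.56818182] ((228.5, 244.0), 12.500100135803223) [ 0.43772727 -0.31148358  0.02      ] [ 0.44136028 -0.3120769   0.02      ]
```

View pics/w3.png

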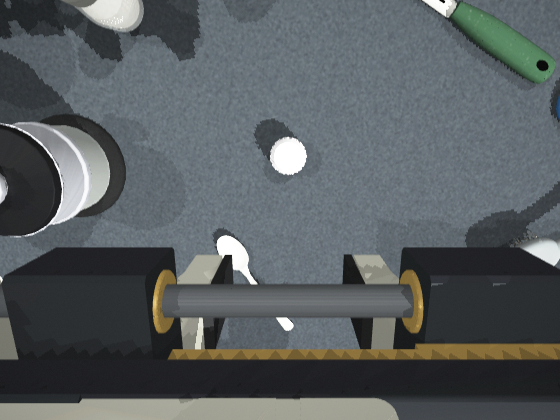

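The cap is centred at pixel (288,155.5), which is about (0.4915, -0.401). The spoon, from (232,245) to (290,328), is clear of the fingers. I'll descend and grip.

play_rows --motion '[{"x": 0.84, "y": -0.02, "z": 0, "rx": 0, "ry": 0, "rz": 0}, {"x": 0.84, "y": 0, "z": 0, "rx": 0, "ry": 0, "rz": 0}, {"x": 0, "y": 0, "z": 0.9, "rx": 0, "ry": 0, "rz": 0}, {"x": 0, "y": 0, "z": 1, "rx": 0, "ry": 0, "rz": 0}, {"x": 0, "y": 0, "z": 1, "rx": 0, "ry": 0, "rz": 0}, {"x": 0, "y": 0, "z": 1, "rx": 0, "ry": 0, "rz": 0}, {"x": 0, "y": 0, "z": 1, "rx": 0, "ry": 0, "rz": 0}, {"x": 0, "y": 0, "z": 1, "rx": 0, "ry": 0, "rz": 0}, {"x": 0, "y": 0, "z": 0.8, "rx": 0, "ry": 0, "rz": 0}, {"x": 0, "y": 0, "z": 0.5, "rx": 0, "ry": 0, "rz": 0}, {"x": 0, "y": 0, "z": 0.3, "rx": 0, "ry": 0, "rz": 0}, {"x": 0, "y": 0, "z": 0, "rx": 0, "ry": 0, "rz": 0}, {"x": 0, "y": 0, "z": 0, "rx": 0, "ry": 0, "rz": 0}]'

```text
clock: 14.9
tool_pos: [0.4923, -0.4009, 0.0058]
orientation: [180.0, -0.1, -24.8]
force: [0.4, -1.5, 0.2]
opening: 0.0528
gripper_force: 0.0
```

play_rows --motion '[{"x": 0, "y": 0, "z": 0, "rx": 0, "ry": 0, "rz": 0}, {"x": 0, "y": 0, "z": 0, "rx": 0, "ry": 0, "rz": 0}, {"x": 0, "y": 0, "z": 0, "rx": 0, "ry": 0, "rz": 0}, {"x": 0, "y": 0, "z": 0, "rx": 0, "ry": 0, "rz": 0}, {"x": 0, "y": 0, "z": 0, "rx": 0, "ry": 0, "rz": 0}]' --fingers -1

```text
clock: 15.52
tool_pos: [0.492, -0.4009, 0.0055]
orientation: [180.0, -0.0, -24.8]
force: [-0.9, 0.8, 4.4]
opening: 0.0319
gripper_force: 30.0
```

play_rows --motion '[{"x": 0, "y": 0, "z": -0.3, "rx": 0, "ry": 0, "rz": 0}, {"x": 0, "y": 0, "z": -0.7, "rx": 0, "ry": 0, "rz": 0}, {"x": 0, "y": 0, "z": -1, "rx": 0, "ry": 0, "rz": 0}, {"x": 0, "y": 0, "z": -1, "rx": 0, "ry": 0, "rz": 0}, {"x": 0, "y": 0, "z": -1, "rx": 0, "ry": 0, "rz": 0}, {"x": 0, "y": 0, "z": -1, "rx": 0, "ry": 0, "rz": 0}, {"x": 0, "y": 0, "z": -1, "rx": 0, "ry": 0, "rz": 0}, {"x": 0, "y": 0, "z": -0.6, "rx": 0, "ry": 0, "rz": 0}, {"x": -0.061, "y": -0.921, "z": 0, "rx": 0, "ry": 0, "rz": 0}, {"x": -0.061, "y": -0.921, "z": 0, "rx": 0, "ry": 0, "rz": 0}, {"x": -0.061, "y": -0.921, "z": 0, "rx": 0, "ry": 0, "rz": 0}, {"x": -0.061, "y": -0.921, "z": 0, "rx": 0, "ry": 0, "rz": 0}, {"x": -0.061, "y": -0.921, "z": 0, "rx": 0, "ry": 0, "rz": 0}, {"x": -0.061, "y": -0.921, "z": 0, "rx": 0, "ry": 0, "rz": 0}, {"x": -0.061, "y": -0.921, "z": 0, "rx": 0, "ry": 0, "rz": 0}, {"x": -0.061, "y": -0.921, "z": 0, "rx": 0, "ry": 0, "rz": 0}, {"x": -0.061, "y": -0.921, "z": 0, "rx": 0, "ry": 0, "rz": 0}, {"x": 0, "y": 0, "z": 0, "rx": 0, "ry": 0, "rz": 0}, {"x": 0, "y": 0, "z": 0, "rx": 0, "ry": 0, "rz": 0}]'

```text
clock: 17.9
tool_pos: [0.5662, -0.2071, 0.1702]
orientation: [180.0, 0.0, -24.8]
force: [-0.0, -1.2, -0.9]
opening: 0.0316
gripper_force: 30.0
```

Run:
```python
from h import *
print(ctrl.get_obs()["tool_pos"])
S=cams.snapshot("scene");D=cams.snapshot("side");W=cams.snapshot("wrist")
cv2.imwrite("pics/s4.png",S);cv2.imwrite("pics/d4.png",D);cv2.imwrite("pics/w4.png",W)
O=np.zeros((600,800,3),np.uint8)
O[:400,:400]=cv2.resize(S[120:200,222:302],(400,400),interpolation=cv2.INTER_CUBIC)
O[:400,400:]=cv2.resize(D[150:220,268:338],(400,400),interpolation=cv2.INTER_CUBIC)
O[400:600,:400]=cv2.resize(W[240:350,180:400],(400,200))
cv2.imwrite("pics/z4.png",O)
c=cams.get_calibration("scene");d=cams.get_calibration("side")
def px(c,p):
    q=R.from_euler("xyz",c["rotation"],degrees=True).inv().apply(np.array(p)-c["position"]);f=210/np.tan(np.radians(c["vertical_fov"]/2));return c["cx"]-f*q[0]/q[2],c["cy"]+f*q[1]/q[2]
t=ctrl.get_obs()["tool_pos"]
for p in([.5668,-.2071,.132],[.5668,-.2071,.113],[t[0],t[1],t[2]-.0055]):print(px(c,p),px(d,p))
```

```text
[ 0.56621074 -0.20705728  0.17018078]
(np.float64(262.0024890425998), np.float64(169.50501771454614)) (np.float64(302.8490972808642), np.float64(193.20713014963732))
(np.float64(261.81227591816327), np.float64(179.00224371514057)) (np.float64(302.6493687458931), np.float64(200.68320431560429))
(np.float64(262.1208660693743), np.float64(152.95561999006736)) (np.float64(302.9228581244538), np.float64(180.15029866641405))
```

View pics/z4.png

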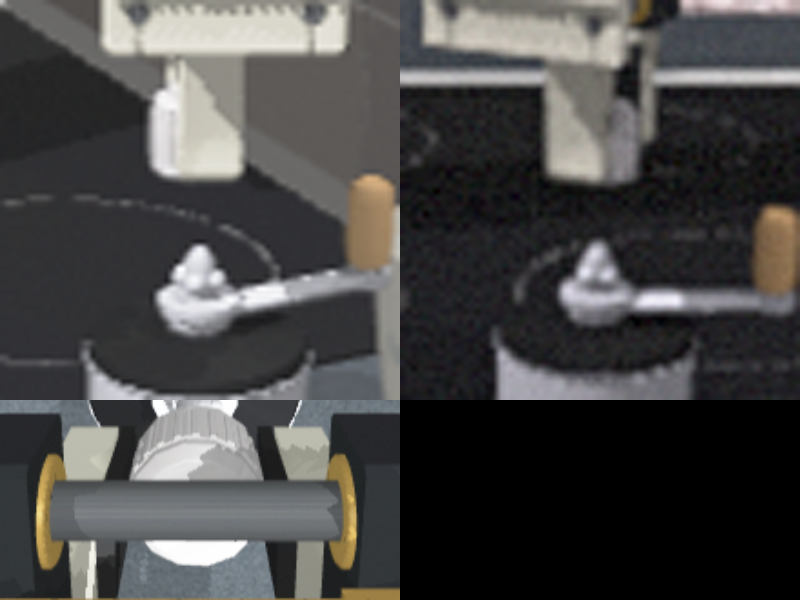

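The stud tip shows at scene (261.8,169), matching the predicted (262.0,169.5), so the hub estimate holds. The cap is held upright. In the wrist view its top face runs from about row 263 to row 331, so I'll check its offset from the TCP.

Run:
```python
from h import *
c=cams.get_calibration("wrist");t=ctrl.get_obs()["tool_pos"];y=np.radians(-24.85)
W=cv2.imread("pics/w4.png");g=cv2.cvtColor(W,cv2.COLOR_BGR2GRAY)
print(g[240:345:1,287].tolist());print(g[290-10:344:8,240:340:3].tolist())
X=np.array([np.cos(y),np.sin(y)])
for v in(262,264,331,332,245,247):
    p=plane(c,287.5,v,t[2]-.0055+.028);q=plane(c,287.5,v,t[2]-.0055);print(v,"top",(p[:2]-t[:2])@X,"bottom",(q[:2]-t[:2])@X)
```

```text
[191, 196, 198, 191, 178, 173, 173, 173, 173, 173, 174, 174, 175, 176, 176, 176, 176, 174, 215, 229, 224, 201, 185, 189, 214, 225, 226, 226, 227, 228, 229, 229, 233, 240, 234, 229, 228, 227, 193, 168, 167, 169, 169, 152, 103, 75, 81, 85, 89, 96, 101, 104, 108, 112, 113, 111, 118, 120, 117, 119, 127, 130, 125, 126, 128, 122, 117, 116, 115, 114, 113, 110, 104, 102, 101, 98, 89, 179, 249, 253, 253, 253, 253, 253, 253, 254, 254, 254, 254, 254, 232, 134, 111, 114, 113, 110, 106, 112, 110, 104, 109, 117, 114, 108, 108]
[[33, 34, 34, 31, 158, 164, 207, 211, 216, 227, 227, 229, 229, 227, 226, 169, 169, 168, 170, 170, 169, 169, 169, 165, 159, 166, 162, 154, 73, 28, 28, 28, 29, 154], [89, 90, 87, 89, 90, 89, 88, 89, 89, 89, 89, 88, 89, 89, 89, 88, 88, 88, 89, 89, 88, 88, 88, 90, 89, 89, 89, 89, 89, 89, 89, 89, 88, 88], [116, 118, 118, 118, 118, 118, 118, 117, 117, 117, 117, 117, 118, 117, 117, 118, 118, 117, 116, 117, 117, 118, 118, 116, 116, 117, 117, 117, 117, 116, 116, 117, 117, 117], [128, 129, 129, 128, 129, 128, 128, 129, 129, 128, 130, 128, 127, 129, 129, 128, 128, 128, 127, 128, 129, 1
[... 370 characters left out ...]
30, 129, 26, 26, 35, 36, 35], [47, 38, 42, 117, 120, 107, 125, 110, 110, 106, 106, 152, 252, 253, 254, 254, 254, 254, 254, 255, 240, 133, 123, 126, 124, 134, 124, 139, 128, 92, 29, 36, 36, 35], [34, 33, 51, 111, 109, 111, 130, 112, 106, 111, 108, 109, 111, 110, 105, 105, 106, 105, 103, 132, 135, 134, 129, 129, 128, 136, 129, 128, 136, 127, 26, 35, 35, 35]]
262 top 0.01602489831522471 bottom 0.004610151328357702
264 top 0.015152814885444036 bottom 0.0035569937502778954
331 top -0.015734750323837796 bottom -0.03374387937463614
332 top -0.01622179406667864 bottom -0.03433204994537863
245 top 0.023328519300226575 bottom 0.013430252164021744
247 top 0.02247926818236193 bottom 0.012404667661519656
```

The cap is centred on the TCP to within 0.5 mm. I'll lower it onto the stud.

play_rows --motion '[{"x": 0, "y": 0, "z": 0.5, "rx": 0, "ry": 0, "rz": 0}, {"x": 0, "y": 0, "z": 0.4, "rx": 0, "ry": 0, "rz": 0}, {"x": 0, "y": 0, "z": 0.2, "rx": 0, "ry": 0, "rz": 0}, {"x": 0, "y": 0, "z": 0.2, "rx": 0, "ry": 0, "rz": 0}, {"x": 0, "y": 0, "z": 0.1, "rx": 0, "ry": 0, "rz": 0}, {"x": 0, "y": 0, "z": 0.1, "rx": 0, "ry": 0, "rz": 0}, {"x": 0, "y": 0, "z": 0, "rx": 0, "ry": 0, "rz": 0}, {"x": 0, "y": 0, "z": 0, "rx": 0, "ry": 0, "rz": 0}]'

```text
clock: 19.05
tool_pos: [0.5666, -0.2069, 0.1328]
orientation: [-180.0, -0.0, -24.9]
force: [0.4, 0.5, -0.4]
opening: 0.0316
gripper_force: 30.0
```

play_rows --motion '[{"x": 0, "y": 0, "z": 0.1, "rx": 0, "ry": 0, "rz": 0}, {"x": 0, "y": 0, "z": 0.1, "rx": 0, "ry": 0, "rz": 0}, {"x": 0, "y": 0, "z": 0.1, "rx": 0, "ry": 0, "rz": 0}, {"x": 0, "y": 0, "z": 0, "rx": 0, "ry": 0, "rz": 0}, {"x": 0, "y": 0, "z": 0, "rx": 0, "ry": 0, "rz": 0}]'

```text
clock: 19.68
tool_pos: [0.5681, -0.2075, 0.1268]
orientation: [-180.0, -0.2, -24.8]
force: [1.5, -0.6, 7.8]
opening: 0.0313
gripper_force: 30.0
```

play_rows --motion '[{"x": 0, "y": 0, "z": 0.1, "rx": 0, "ry": 0, "rz": 0}, {"x": 0, "y": 0, "z": 0.1, "rx": 0, "ry": 0, "rz": 0}, {"x": 0, "y": 0, "z": 0, "rx": 0, "ry": 0, "rz": 0}, {"x": 0, "y": 0, "z": 0, "rx": 0, "ry": 0, "rz": 0}]'

```text
clock: 20.18
tool_pos: [0.5662, -0.2068, 0.1192]
orientation: [180.0, 0.1, -24.9]
force: [3.0, -1.8, -7.0]
opening: 0.0313
gripper_force: 30.0
```

It clicked: the force went from +7.8 N to −7 N as the balls drew the cap down. Now I'll press.

play_rows --motion '[{"x": 0, "y": 0, "z": 0.1, "rx": 0, "ry": 0, "rz": 0}, {"x": 0, "y": 0, "z": 0.05, "rx": 0, "ry": 0, "rz": 0}, {"x": 0, "y": 0, "z": 0.05, "rx": 0, "ry": 0, "rz": 0}, {"x": 0, "y": 0, "z": 0, "rx": 0, "ry": 0, "rz": 0}, {"x": 0, "y": 0, "z": 0, "rx": 0, "ry": 0, "rz": 0}]'

```text
clock: 20.8
tool_pos: [0.5665, -0.2069, 0.1171]
orientation: [180.0, -0.1, -24.8]
force: [-4.9, 2.3, 14.0]
opening: 0.0317
gripper_force: 30.0
```

play_rows --motion '[{"x": 0, "y": 0, "z": 0.02, "rx": 0, "ry": 0, "rz": 0}, {"x": 0, "y": 0, "z": 0, "rx": 0, "ry": 0, "rz": 0}, {"x": 0, "y": 0, "z": 0, "rx": 0, "ry": 0, "rz": 0}, {"x": 0, "y": 0, "z": 0, "rx": 0, "ry": 0, "rz": 0}, {"x": 0, "y": 0, "z": 0, "rx": 0, "ry": 0, "rz": 0}, {"x": 0, "y": 0, "z": 0, "rx": 0, "ry": 0, "rz": 0}, {"x": 0, "y": 0, "z": 0, "rx": 0, "ry": 0, "rz": 0}, {"x": 0, "y": 0, "z": 0, "rx": 0, "ry": 0, "rz": 0}, {"x": 0, "y": 0, "z": 0, "rx": 0, "ry": 0, "rz": 0}]'

```text
clock: 21.92
tool_pos: [0.5666, -0.207, 0.1171]
orientation: [180.0, -0.1, -24.8]
force: [-5.4, 3.6, 16.5]
opening: 0.0315
gripper_force: 30.0
```

Steady at 16.5 N, with the cap at seat height and on the axis. I'm handing the job in.

```bash
python3 -c "
from plant import workorder
print(workorder.close_job())"
```

```text
the job is handed in; nothing more can be done
None
```

I turned the crank about 372° clockwise, then clicked the cap onto the stud and handed the job in with the gripper still pressing it at about 16 N; by the arm's readings the cap is fully home on the axis, but hand-in gave no pass or fail.

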